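Tip the candle stub out of its barrow

TASK

Two small bench barrows stand side by side: lift the handle of the one that carries the thick wax candle stub so that the stub tips out over the wheel into the crate in front of it, then lower the handle gently until the barrow is fully down again (do not let it drop). Leave the other barrow, with the paint jars, alone.

Things in the scene. Friction and masses are not known exactly. Their poses are not given: they have to be found in the camera images.
- stand: Fixed wooden stand of the barrow with the stub. Origin: table level under the wheel axle; x points from handle to crate, z up. Axle along y at z = 85 mm. Platform x -180..35, y +-60, top at 60 mm. Open crate on the table: x 40..212, y +-86, 50 mm high, 6 mm walls. Steel tray of the barrow (down): x -105..45, y +-56, floor at 120, rim at 165 mm, open front.
- barrow (a joint): Tilt (rad) of the barrow with the stub: 0 down, grows as its handle is lifted, stop at 1.10. Handle: round crossbar along y, a wooden sleeve 20 mm thick that spins freely, 110 mm free between shafts; at tilt 0 it is at x -190, y 0, z 125 mm in the stand's frame and swings about the axle (radius 194 mm). Light (about 3 N), falls back if let go. The stub slides out at 0.6 to 0.9 rad.
- stub_center (a point): Centre of the thick candle stub: a plain pale wax cylinder 60 mm in diameter and 70 mm long, about 0.18 kg. At the start it stands upright in the tray of its barrow.
- jar_barrow (a joint): Tilt (rad) of the other, equal barrow, which carries two small jars 42 mm in diameter: 0 is fully down, where it starts and must stay. It stands on an equal stand with a crate, to the left or right of the first.
Not all that is in view belongs to the job. Leave any blue, purple or red look-alike of the part that bears stub_center alone.

How it is judged:
On the way:
1. the barrow is tipped up (tilt over 0.5 rad) and the stub is in the crate in front of it (value of joint barrow above 0.5 rad and x of stub_center in the frame of stand between 0.046 and 0.206 m and y of stub_center in the frame of stand between -0.08 and 0.08 m and height (world z) of stub_center below 0.065 m), for 0.1 s.
At the end, for the whole second after the job is handed in: The stub lies in the crate (its centre within the crate's walls and below 65 mm), its barrow is fully down again (within 0.08 rad, 15 mm at the handle), and the jar barrow is down (within 0.08 rad) (value of joint each of barrow, jar_barrow below 0.08 rad and x of stub_center in the frame of stand between 0.046 and 0.206 m and y of stub_center in the frame of stand between -0.08 and 0.08 m and height (world z) of stub_center below 0.065 m); the robot touches nothing.
It fails at once if the barrow is let drop (it swings down faster than 2 rad/s, about 0.4 m/s at the handle) (velocity of joint barrow below -2 rad/s).
It fails at once if the jar barrow is lifted by more than 0.15 rad (value of joint jar_barrow above 0.15 rad).
It also fails if it takes over 40 s, if anything falls off the work surface, if the arm or the gripper's body presses on something with over 40 N, if the wrist force passes 120 N, or if a joint passes its speed limit or range.

ROBOT

A 6-joint arm with a two-finger parallel gripper is mounted at the origin on the work surface. World frame = base frame: x ahead of the robot, y to its left, z up, the work surface at z = 0. Lengths are in m, angles in rad, forces in N, time in s.
With the tool pointing down it reaches from about 0.3 to 0.85 m from the base axis. Payload 4.2 kg.
Tool frame: the origin (TCP) lies on the centre line of the jaws, within the pads' length; the fingertips stand 11 mm ahead of it and the grasp point (between the pads) lies 8 mm behind it; z points along the fingers, y is the line along which they close (so a half turn about z gives the same grasp; the last joint's range is limited). The gripper opens to 91 mm and grips with 3 to 60 N. Pads are 32 mm wide; open, the fingers measure 118 mm over their backs; the gripper's body (76 mm by 178 mm) begins 60 mm behind the grasp point.
Start: joints at [-1.162, 0.32, 1.565, -0, 1.257, -0.02], TCP at [0.239, -0.523, 0.225] pointing down, gripper open.
Joint ranges: [-3.11, 3.11], [-0.84, 2.01], [0.21, 2.61], [-1.34, 4.49], [0.05, 2.63], [-2.56, 2.56]. Speed limits (rad/s): [2.57, 2.57, 3.14, 3.14, 3.14, 3.14].

INTERFACE

Orientations are given as a unit quaternion [w, x, y, z].
In Python, from rig import bot gives the robot as it stands.
- The arm moves only by the shell command python3 -m inch 'ROWS'. ROWS is JSON, one flat list of numbers, 7 for each row, row after row: the shift along the tool's x, y, z in m, then the turn, a rotation vector about the tool's x, y, z in degrees, then the opening, from 0 (shut) to 1 (fully open). A call has exactly 5 rows; each row is the pose to reach, as a shift and turn from the pose commanded when the call began, along the tool's axes at that moment; what a row does not reach only later rows make up. A row lasts 1/8 s, in which the tool goes at most 62.5 mm and 10.7 degrees, less where a joint would pass 70% of its speed; a pose out of reach is approached as far as the arm can. A call with a gripper value outside its range is refused whole. The fingers move at their own pace and stop on an object; the grip force is fixed at half the most. Time passes only in rows, so rows that repeat a pose let the fingers close, or fill a call up. It gives the time, the measured TCP pose, the force, the opening and the grip force at its end, in the units of the state.
- bot.state(): the state, without advancing time (a new reading comes with each control period).
- bot.get_image(name): name is "scene" or "top" or "wrist"; returns the picture (400x640x3 uint8, red, green, blue); there is no depth.
- bot.calibration(name): a dict with "intrinsics" (3x3 intrinsics, pixels), "R" (3x3) and "t" (3): a world point X has camera coordinates R X + t. Camera axes: x right, y down, z forward; pixel columns grow to the right and rows downward; lengths in m; the calibration is good to about 2 mm. A picture is of the moment at which its call begins: read the wrist's pose just before it. calibration takes no time and is no camera call; for the wrist camera it gives the pose at the moment of the call.
- bot.sign_off(): hands the job in; it is judged then, once.
Trained networks look in the newest picture that a camera, given by its name, has taken for a name from the list of things; names that differ only in an ending like _2 or _b are one class to them, and where a whole thing is asked for, a point or a joint stands for the part that bears it (a point fixed in the world has none). Each returns a list of dicts, best first, with "score" (0 to 1); they miss things now and then, are a little off and sometimes report something else, mostly with a low value. They report only what shows in the picture. A call takes as long as a camera call. They do not tell look-alikes from the thing itself.
- bot.recognise(camera, thing): "rect" ([left, top, right, bottom] in pixels, round what is visible of it).
The state is a dict: "time_s": time; "joint_positions": joint angles; "qvel": joint speeds; "joint_torque": joint torques, N m; "eef_pos": TCP position; "ee_rot": TCP orientation; "force": force on the tool from outside, world axes, zero at the start; "ft_torque": the same for the moment, N m; "grip_width": finger opening in m; "grasp_force": force on a finger pad.
Only numpy, scipy, OpenCV 4.12 (cv2) and the standard library are available. Lean on these libraries where they do the work, as an engineer would, in place of code of your own. Each camera call takes 0.05 s, during which the arm holds its last target. There are 200 camera calls.

## Working session

There is one attempt and no reset: what is moved stays moved. The work goes in short steps, Python scripts to look and compute and a shell command to move; the robot and the scene stay as the last step left them, time stands still between calls to the robot, and variables do not carry over. Pictures are saved under pics/ and viewed, at most 10 in all, crops included, and the job is handed in when it is done.

```bash
mkdir -p pics; ls; python3 - <<'E'
from rig import bot
import cv2
for c in("scene","top"):
    im=bot.get_image(c); cv2.imwrite(f"pics/{c}0.png",im[...,::-1])
    for t in("stand","barrow","stub_center","jar_barrow"):
        print(c,t,[( [int(v) for v in d["rect"]],round(d["score"],2)) for d in bot.recognise(c,t)])
s=bot.state();print(s["time_s"],s["eef_pos"],s["ee_rot"])
E
```

```text
pics
scene stand [([260, 183, 445, 393], 0.6)]
scene barrow [([328, 187, 445, 296], 0.96)]
scene stub_center [([296, 216, 322, 255], 0.98), ([410, 296, 447, 342], 0.93), ([333, 192, 356, 228], 0.86), ([360, 221, 396, 264], 0.74)]
scene jar_barrow [([235, 85, 327, 149], 0.76)]
top stand [([198, 96, 295, 273], 0.81)]
top barrow [([211, 154, 294, 270], 0.72)]
top stub_center [([297, 160, 325, 189], 0.93), ([304, 205, 326, 236], 0.87), ([228, 180, 256, 204], 0.75), ([174, 196, 203, 218], 0.7)]
top jar_barrow [([424, 170, 501, 281], 0.89)]
0.5 [ 0.23907162 -0.52293487  0.22495258] [1.25786113e-05 9.77101518e-01 2.12773645e-01 7.07634384e-06]
```

View pics/scene0.png

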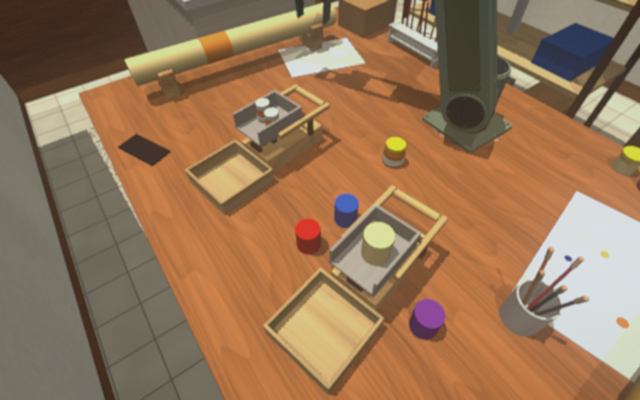

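View pics/top0.png

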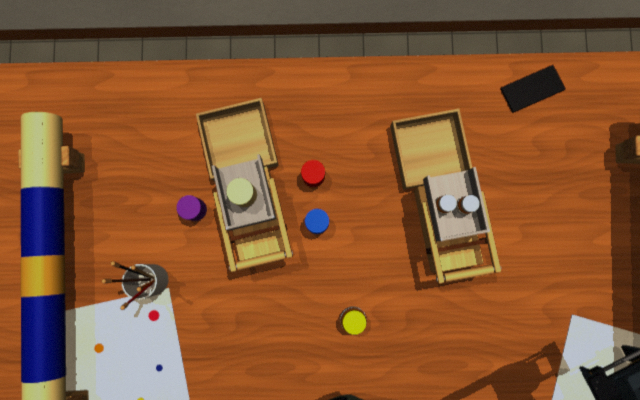

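Top view: the pale stub (240,190) stands in the left barrow, whose handle is around (258,262) and crate around (236,135). The jars (448/470,203) are in the right barrow. The look-alikes are purple (190,209), red (313,173) and blue (317,221). Only the pale wax one in a tray fits, and I'll confirm it in a crop.

```bash
cat >h.py <<'E'
from rig import bot
import numpy as np, cv2
def ray(c,u,v,z):
    k=bot.calibration(c);K,R,t=map(np.array,(k["intrinsics"],k["R"],k["t"]))
    C=-R.T@t; d=R.T@np.linalg.inv(K)@[u,v,1]; return C+d*(z-C[2])/d[2]
def proj(c,X):
    k=bot.calibration(c);K,R,t=map(np.array,(k["intrinsics"],k["R"],k["t"]))
    p=(np.atleast_2d(X)@R.T+t)@K.T; return p[:,:2]/p[:,2:]
E
python3 - <<'E'
from h import *
im=cv2.imread("pics/top0.png")[90:290,170:340]
cv2.imwrite("pics/crop.png",cv2.resize(im,None,fx=3,fy=3,interpolation=cv2.INTER_CUBIC))
for n,u,v,z in [("hL",232,266,.125),("hR",290,256,.125),("crate1",197,115,.05),("crate2",263,99,.05),("c3",276,163,.05),("stub",240,191,.19),("jarh1",440,281,.125),("jarh2",498,269,.125)]: print(n,ray("top",u,v,z).round(3))
E
```

```text
hL [0.45  0.27  0.125]
hR [0.471 0.136 0.125]
crate1 [0.831 0.374 0.05 ]
crate2 [0.87  0.205 0.05 ]
c3 [0.704 0.173 0.05 ]
stub [0.616 0.241 0.19 ]
jarh1 [ 0.409 -0.209  0.125]
jarh2 [ 0.434 -0.343  0.125]
```

View pics/crop.png

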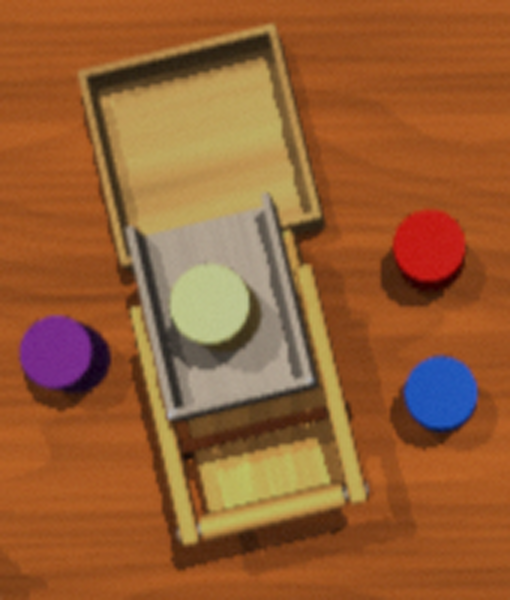

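Confirmed: the pale stub stands alone in the left barrow's tray, and its sleeve runs from crop (200,525) to (345,495). Next I fit the stand frame.

```bash
cat >>h.py <<'E'
from scipy.spatial.transform import Rotation as Ro
def rel(p,yaw):  # world target, tool pointing down with tool-y at yaw(deg) -> shift (m) and turn (deg) in tool axes
    s=bot.state();q=s["ee_rot"];R=Ro.from_quat([q[1],q[2],q[3],q[0]])
    y=np.array([np.cos(np.radians(yaw)),np.sin(np.radians(yaw)),0]);z=np.array([0,0,-1.])
    T=Ro.from_matrix(np.c_[np.cross(y,z),y,z])
    print("t",s["time_s"],"eef",s["eef_pos"].round(4) if hasattr(s["eef_pos"],"round") else s["eef_pos"],"shift",R.inv().apply(np.array(p)-s["eef_pos"]).round(4),"turn",(R.inv()*T).as_rotvec(degrees=True).round(2))
E
python3 - <<'E'
from h import *
from scipy.optimize import least_squares
px=np.array([[80,73],[273,27],[320,218],[122,268],[200,525],[345,495]])/3.+[170,90]
M=np.array([[.212,.086,.05],[.212,-.086,.05],[.04,-.086,.05],[.04,.086,.05],[-.19,.055,.125],[-.19,-.055,.125]])
def W(p,M):
    c,s=np.cos(p[2]),np.sin(p[2]);return np.c_[p[0]+c*M[:,0]-s*M[:,1],p[1]+s*M[:,0]+c*M[:,1],M[:,2]]
r=least_squares(lambda p:(proj("top",W(p,M))-px).ravel(),[.65,.23,.2],loss="soft_l1")
p=r.x;print(p,np.degrees(p[2]));print(r.fun.reshape(-1,2).round(1))
h=W(p,np.array([[-.19,0,.125]]))[0];print("handle",h)
rel([h[0],h[1],.30],np.degrees(p[2]))
E
```

```text
[0.64642649 0.24543273 0.2259169 ] 12.94408498468312
[[-0.9 -0.2]
 [ 0.5 -0.8]
 [ 0.4  0.1]
 [-0.3 -0.3]
 [ 1.2  1.5]
 [-0.9  0.1]]
handle [0.46125456 0.20287272 0.125     ]
t 0.5 eef [ 0.2391 -0.5229  0.225 ] shift [ 0.5039 -0.5677 -0.0751] turn [  0.     0.   -78.37]
```

```bash
python3 -m inch '[0.03,-0.034,-0.04,0,0,-5,1, 0.07,-0.08,-0.075,0,0,-12,1, 0.11,-0.12,-0.075,0,0,-20,1, 0.15,-0.16,-0.075,0,0,-28,1, 0.19,-0.21,-0.075,0,0,-37,1]' && python3 - <<'E'
from h import *
rel([.461,.203,.30],12.9)
E
```

```text
time_s: 1.12
eef_pos: [0.3247, -0.2529, 0.3002]
ee_rot: [0.001, 0.858, 0.514, 0.0]
force: [0.8, 0.7, 0.2]
grip_width: 0.0911
grasp_force: 0.0
t 1.125 eef [ 0.3247 -0.2529  0.3002] shift [ 4.662e-01 -9.520e-02  1.000e-04] turn [ 8.000e-02  2.000e-02 -4.108e+01]
```

```bash
python3 -m inch '[0.06,-0.012,0,0,0,-8,1, 0.12,-0.024,0,0,0,-16,1, 0.18,-0.037,0,0,0,-24,1, 0.24,-0.049,0,0,0,-32,1, 0.29,-0.06,0,0,0,-41,1]' && python3 - <<'E'
from h import *
rel([.461,.203,.30],12.9)
E
```

```text
time_s: 1.75
eef_pos: [0.4098, 0.0314, 0.3003]
ee_rot: [0.0, 0.623, 0.782, 0.0]
force: [0.0, -0.7, -0.3]
grip_width: 0.0909
grasp_force: 0.0
t 1.75 eef [0.4098 0.0314 0.3003] shift [0.1558 0.0883 0.0003] turn [0.07 0.02 0.02]
```

```bash
python3 -m inch '[0.05,0.028,0,0,0,0,1, 0.1,0.056,0,0,0,0,1, 0.156,0.088,0,0,0,0,1, 0.156,0.088,0,0,0,0,1, 0.156,0.088,0,0,0,0,1]' && python3 - <<'E'
from h import *
im=bot.get_image("wrist");cv2.imwrite("pics/w1.png",im[...,::-1])
rel([.461,.203,.118],12.9)
c,s=np.cos(np.radians(12.94)),np.sin(np.radians(12.94))
for y in(.055,-.055):
    print(proj("wrist",[.4613-s*y,.2029+c*y,.125]))
E
```

```text
time_s: 2.38
eef_pos: [0.4611, 0.2003, 0.2997]
ee_rot: [-0.0, 0.625, 0.78, -0.001]
force: [-0.8, -0.6, 0.1]
grip_width: 0.0911
grasp_force: 0.0
t 2.425 eef [0.4611 0.1997 0.2999] shift [0.0034 0.0008 0.1819] turn [-0.03  0.04 -0.36]
[[321.39480265 129.00001877]]
[[322.03727318 230.17213076]]
```

View pics/w1.png

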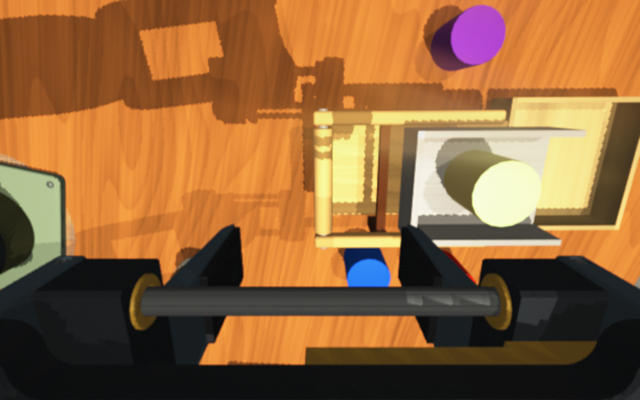

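The wrist view shows the sleeve from (323,126) to (323,235), within 1–2 px of the prediction, and the stub at (507,192). I'm descending to grip it.

```bash
python3 -m inch '[0.001,0.001,0.05,0,0,0,1, 0.002,0.002,0.1,0,0,0,1, 0.003,0.002,0.15,0,0,0,1, 0.003,0.002,0.175,0,0,0,1, 0.003,0.002,0.183,0,0,0,1]' && python3 -m inch '[0,0,0,0,0,0,1, 0,0,0,0,0,0,0.4, 0,0,0,0,0,0,0, 0,0,0,0,0,0,0, 0,0,0,0,0,0,0]' && python3 - <<'E'
from h import *
rel([.461,.203,.117],12.9)
# arc of handle about the axle, in tool axes (tool y = stand x, tool z = down)
for f in np.arange(.1,1.05,.1):
    a=np.arctan2(.04,-.19)-f; print(round(f,1),(.1942*np.cos(a)+.19).round(4),(-.1942*np.sin(a)+.04).round(4))
E
```

```text
time_s: 3.05
eef_pos: [0.4618, 0.2021, 0.116]
ee_rot: [-0.001, 0.626, 0.78, -0.001]
force: [-0.2, 0.4, -0.1]
grip_width: 0.0914
grasp_force: 0.0
time_s: 3.68
eef_pos: [0.4628, 0.204, 0.1172]
ee_rot: [0.0, 0.625, 0.78, 0.0]
force: [1.0, 0.7, 0.1]
grip_width: 0.0538
grasp_force: 0.0
t 3.675 eef [0.4628 0.204  0.1172] shift [-0.0006 -0.002   0.0002] turn [ 0.03  0.   -0.32]
0.1 0.0049 -0.0188
0.2 0.0117 -0.037
0.3 0.0203 -0.0544
0.4 0.0305 -0.0709
0.5 0.0424 -0.0862
0.6 0.0557 -0.1003
0.7 0.0704 -0.113
0.8 0.0863 -0.1242
0.9 0.1032 -0.1337
1.0 0.121 -0.1415
```

```bash
python3 -m inch '[0,0,0,0,0,0,0, 0,0,0,0,0,0,0, 0,0,0,0,0,0,0, 0,0,0,0,0,0,0, 0,0,0,0,0,0,0]'
```

```text
time_s: 4.3
eef_pos: [0.4629, 0.2039, 0.1169]
ee_rot: [0.0, 0.625, 0.78, 0.0]
force: [1.8, 0.3, -1.3]
grip_width: 0.0194
grasp_force: 30.0
```

```bash
python3 -m inch '[0,0.002,-0.009,0,0,0,0, 0,0.005,-0.019,0,0,0,0, 0,0.008,-0.028,0,0,0,0, 0,0.012,-0.037,0,0,0,0, 0,0.016,-0.046,0,0,0,0]'; python3 -m inch '[0,0.004,-0.008,0,0,0,0, 0,0.009,-0.017,0,0,0,0, 0,0.0145,-0.025,0,0,0,0, 0,0.020,-0.033,0,0,0,0, 0,0.0265,-0.040,0,0,0,0]'
```

```text
time_s: 4.92
eef_pos: [0.4787, 0.2076, 0.1636]
ee_rot: [0.0, 0.625, 0.78, 0.0]
force: [3.0, 1.3, -4.9]
grip_width: 0.0197
grasp_force: 30.0
time_s: 5.55
eef_pos: [0.5043, 0.2134, 0.2032]
ee_rot: [-0.0, 0.625, 0.78, -0.0]
force: [2.0, 3.2, -5.1]
grip_width: 0.0193
grasp_force: 30.0
```

```bash
python3 -m inch '[0,0.005,-0.006,0,0,0,0, 0,0.0105,-0.0115,0,0,0,0, 0,0.016,-0.017,0,0,0,0, 0,0.022,-0.022,0,0,0,0, 0,0.028,-0.027,0,0,0,0]'; python3 -m inch '[0,0.006,-0.0045,0,0,0,0, 0,0.0125,-0.009,0,0,0,0, 0,0.019,-0.013,0,0,0,0, 0,0.026,-0.017,0,0,0,0, 0,0.033,-0.0205,0,0,0,0]'
python3 - <<'E'
from h import *
cv2.imwrite("pics/s2.png",bot.get_image("scene")[...,::-1])
E
```

```text
time_s: 6.18
eef_pos: [0.5315, 0.2196, 0.2299]
ee_rot: [-0.001, 0.625, 0.78, -0.0]
force: [1.8, 4.6, -7.1]
grip_width: 0.0196
grasp_force: 30.0
time_s: 6.8
eef_pos: [0.5632, 0.227, 0.2505]
ee_rot: [-0.001, 0.625, 0.78, -0.0]
force: [0.7, 5.5, -5.5]
grip_width: 0.0196
grasp_force: 30.0
```

View pics/s2.png

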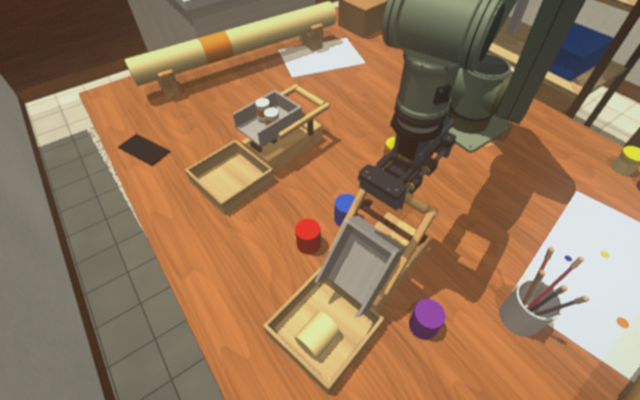

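The scene view shows the stub lying in the crate at (318,335), with the tray empty and the jar barrow untouched. I'm holding briefly, then lowering along the same arc.

```bash
python3 -m inch '[0,0,0,0,0,0,0, 0,0,0,0,0,0,0, 0,0,0,0,0,0,0, 0,0,0,0,0,0,0, 0,0,0,0,0,0,0]'; python3 -m inch '[0,-0.007,0.0035,0,0,0,0, 0,-0.014,0.0075,0,0,0,0, 0,-0.0205,0.0115,0,0,0,0, 0,-0.027,0.016,0,0,0,0, 0,-0.033,0.0205,0,0,0,0]'; python3 -m inch '[0,-0.006,0.005,0,0,0,0, 0,-0.012,0.010,0,0,0,0, 0,-0.0175,0.0155,0,0,0,0, 0,-0.023,0.021,0,0,0,0, 0,-0.028,0.027,0,0,0,0]'
```

```text
time_s: 7.48
eef_pos: [0.5632, 0.2269, 0.2505]
ee_rot: [-0.001, 0.625, 0.78, -0.0]
force: [0.3, 4.7, -4.6]
grip_width: 0.0192
grasp_force: 30.0
time_s: 8.1
eef_pos: [0.5314, 0.2196, 0.2298]
ee_rot: [-0.0, 0.625, 0.78, 0.0]
force: [2.3, 5.6, -5.8]
grip_width: 0.0193
grasp_force: 30.0
time_s: 8.72
eef_pos: [0.5043, 0.2134, 0.2032]
ee_rot: [0.0, 0.625, 0.78, 0.0]
force: [0.4, 4.5, -4.5]
grip_width: 0.0194
grasp_force: 30.0
```

```bash
python3 -m inch '[0,-0.0065,0.007,0,0,0,0, 0,-0.012,0.015,0,0,0,0, 0,-0.0175,0.023,0,0,0,0, 0,-0.0225,0.0315,0,0,0,0, 0,-0.0265,0.040,0,0,0,0]'; python3 -m inch '[0,-0.004,0.009,0,0,0,0, 0,-0.008,0.018,0,0,0,0, 0,-0.011,0.027,0,0,0,0, 0,-0.014,0.037,0,0,0,0, 0,-0.016,0.045,0,0,0,0]'; python3 - <<'E'
from h import *
rel([.4629,.2039,.1169],12.9)
E
```

```text
time_s: 9.35
eef_pos: [0.4786, 0.2075, 0.1632]
ee_rot: [0.0, 0.625, 0.78, 0.0]
force: [1.5, 4.1, -2.9]
grip_width: 0.0191
grasp_force: 30.0
time_s: 9.98
eef_pos: [0.463, 0.2039, 0.1174]
ee_rot: [0.0, 0.625, 0.78, 0.0]
force: [2.3, 3.8, -2.7]
grip_width: 0.0192
grasp_force: 30.0
t 9.975 eef [0.463  0.2039 0.1174] shift [ 0.     -0.0001  0.0005] turn [ 0.05  0.01 -0.33]
```

```bash
python3 -m inch '[0,0,0.001,0,0,0,0, 0,0,0.002,0,0,0,0, 0,0,0.002,0,0,0,0, 0,0,0.002,0,0,0,0.2, 0,0,0.002,0,0,0,0.3]';  python3 -m inch '[0,0,0,0,0,0,0.6, 0,0,0,0,0,0,1, 0,0,0,0,0,0,1, 0,0,0,0,0,0,1, 0,0,0,0,0,0,1]'; python3 -m inch '[0,0,0,0,0,0,1, 0,0,-0.01,0,0,0,1, 0,0,-0.04,0,0,0,1, 0,0,-0.08,0,0,0,1, 0,0,-0.12,0,0,0,1]'; python3 -m inch '[0,0,-0.05,0,0,0,1, -0.06,-0.03,-0.05,0,0,0,1, -0.12,-0.06,-0.05,0,0,0,1, -0.15,-0.08,-0.05,0,0,0,1, -0.15,-0.08,-0.05,0,0,0,1]'
python3 - <<'E'
from h import *
a=bot.get_image("scene")[150:400,200:480];b=bot.get_image("top")[90:290,170:394]
cv2.imwrite("pics/f.png",np.hstack([cv2.resize(x,(400,400)) for x in(a,b)])[...,::-1])
E
```

```text
time_s: 10.6
eef_pos: [0.462, 0.203, 0.1158]
ee_rot: [0.0, 0.625, 0.78, -0.001]
force: [0.3, -0.4, 0.7]
grip_width: 0.0259
grasp_force: 0.0
time_s: 11.22
eef_pos: [0.4627, 0.2039, 0.1159]
ee_rot: [0.0, 0.625, 0.78, -0.0]
force: [1.0, -0.4, 0.8]
grip_width: 0.0743
grasp_force: 0.0
time_s: 11.85
eef_pos: [0.4627, 0.2039, 0.2378]
ee_rot: [0.0, 0.625, 0.78, 0.0]
force: [0.8, 0.1, -0.5]
grip_width: 0.0909
grasp_force: 0.0
time_s: 12.48
eef_pos: [0.4163, 0.0381, 0.2869]
ee_rot: [0.001, 0.627, 0.779, 0.0]
force: [0.5, 0.6, 0.2]
grip_width: 0.0911
grasp_force: 0.0
```

View pics/f.png

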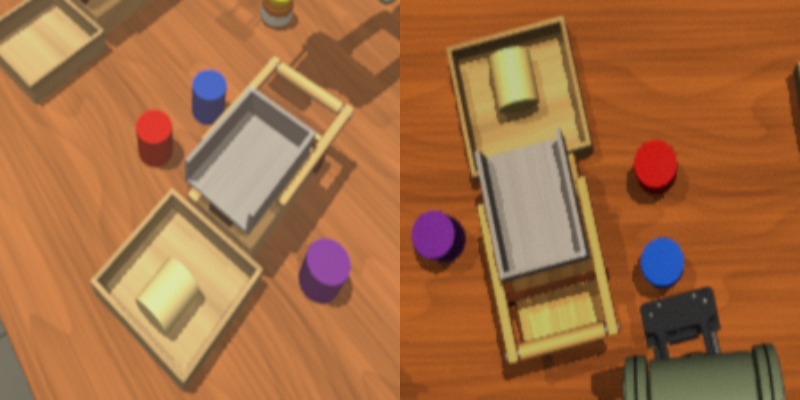

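The stub lies flat in the crate, at (515,80) in the right half of the picture. The barrow is fully down and the gripper is clear.

```bash
python3 -c "
from rig import bot
print(bot.sign_off())"
```

```text
the job is handed in; nothing more can be done
None
```

I tipped the stub into its crate, lowered the barrow gently until it was fully down, left the jar barrow untouched, and handed the job in at about 12.6 s; no verdict came back.

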